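# Slide the serving slate out of its channel and set it on the easel

## Task

Take the thin stone serving slate, which lies in the channel on top of the small white chest under the glass shelf, and present it on the wooden easel: first slide it along the channel until its front end sticks out past the chest's front edge, still lying flat on the chest, so that its sides can be gripped there. Then lay it on the easel's slope, centred, with its lower end against the lip, and let go. The slate is brittle: press and set it down gently, do not drop it, and leave the other tableware alone.

Things in the scene. Friction and masses are not known exactly. Their poses are not given: they have to be found in the camera images.
- slate: Dark grey stone plate, 180 (x) x 64 (y) x 5 mm thick, 115 to 210 g. Origin: centre of the underside. Either end and face will do. Starts flat in the channel, its x along the chest's x, front end 2 to 18 mm behind the front edge, so nowhere grippable. Slides easily on chest and easel (friction about 0.3); fingertips hold it well. Pressed down ahead of the edge it tips; left alone it stays with up to 80 mm out.
- chest: Fixed white chest 210 (x) x 90 (y) x 80 mm high, origin at the centre of its underside. Its front faces -x of its own frame, i.e. to the robot's right (-y of the world, within 0.25 rad). On top runs a channel along x, 70 mm wide, floor at 80 mm, between side rims 10 mm wide and 9 mm high (4 mm above the slate's top), open at the front (x = -105 mm).
- chest_edge (a point): Middle of the front edge of the channel's floor: (-105, 0, 80) mm in the chest's frame; axes as the chest's. The chest lies on its +x side; ahead of it (-x) is free air down to the counter.
- channel_stop (a point): Foot of the stop, 9 mm high, that closes the back of the channel: (95, 0, 80) mm in the chest's frame.
- shelf_edge (a point): Middle of the lower front edge of the fixed glass shelf over the chest: (-65, 0, 230) mm in the chest's frame. The shelf is 8 mm thick, 95 mm deep (to +x), 124 mm wide, with two 45 mm cups fixed on it at x = 2 mm; two brass posts, 12 mm thick, carry it at x = 30, y = -52 and 52 mm. No room for an upright gripper over the slate: reach in from the front with the tool tilted 35 to 40 degrees.
- easel: Fixed wooden easel, origin at the centre of its underside, base 150 x 70 x 12 mm. Its board, 200 mm long, 44 mm wide (fingers can pass beside it when they hold the wider slate), 10 mm thick, slopes down towards +x of its frame, i.e. to the robot's left (+y of the world, within 0.25 rad), 28 degrees (0.489 rad) below level. A slate let go on it slides down to the lip by itself.
- board_mid (a point): Middle of the board's upper face: (0, 0, 85) mm in the easel's frame. At the low end a lip as wide as the board stands 20 mm proud of it, its inner face 95 mm down the slope from here; the upper end is open.
- easel_rest (a point): Point on the board's upper face where the middle of the slate's underside belongs when its lower end is against the lip: 5 mm down the slope from the board's middle. Its x points down the slope, y across, z out of the board.
- jar: Bystander, leave alone: amber glass jar, 68 mm across, 110 mm tall, in the middle of the counter; origin at the centre of its underside.
- mug: Bystander, leave alone: white mug, 80 mm across, 90 mm tall; origin at the centre of its underside.
- oil: Bystander, leave alone: green glass bottle, 64 mm across, 220 mm tall; origin at the centre of its underside.
- spoon: Bystander, leave alone: wooden spoon lying on the counter in front; origin at the centre of its underside.
- mill: Bystander, leave alone: dark wooden pepper mill, 56 mm across, 140 mm tall; origin at the centre of its underside.
Things that resemble listed ones, but are neither listed nor needed, are in the scene too. What is shaped like the slate but blue is not meant. Leave any red look-alike of the easel alone.

How it is judged:
By the outcome, as a careful person would: the job done as asked, in the order asked, and still so for the second after the job is handed in, with the robot touching nothing.
It also fails if it takes over 54 s, if anything falls off the work surface, if the arm or the gripper's body presses on something with over 40 N, if the wrist force passes 120 N, or if a joint passes its speed limit or range.

## Robot

A 6-joint arm with a two-finger parallel gripper is mounted at the origin on the work surface. World frame = base frame: x ahead of the robot, y to its left, z up, the work surface at z = 0. Lengths are in m, angles in rad, forces in N, time in s.
With the tool pointing down it reaches from about 0.35 to 0.875 m from the base axis. Payload 4.2 kg.
Tool frame: the origin (TCP) lies at the very end of the fingers, on their centre line; the grasp point (between the pads) lies 19 mm behind it; z points along the fingers, y is the line along which they close (so a half turn about z gives the same grasp; the last joint's range is limited). The gripper opens to 87 mm and grips with 3 to 60 N. Pads are 19 mm wide; open, the fingers measure 117 mm over their backs; the gripper's body (75 mm by 190 mm) begins 51 mm behind the grasp point.
Start: joints at [0.259, 0.385, 0.008, 0, -1.194, -0.259], TCP at [0.625, 0, 0.223] pointing down, gripper open.
Joint ranges: [-3.14, 3.14], [-1.21, 2.06], [-1.07, 1.41], [-3.16, 2.05], [-2.99, -0.16], [-3.1, 3.1]. Speed limits (rad/s): [2.79, 2.79, 3.14, 3.14, 3.14, 3.14].

## Interface

Orientations are given as a 3x3 rotation matrix whose columns are the frame's x, y, z axes.
In Python, from rig import get_state, capture, get_calibration, sign_off gives the robot as it stands.
- The arm moves only by the tool move_arm, never from a script. Its argument "plan" is text: rows parted by semicolons, each of 7 numbers parted by spaces: the shift along the tool's x, y, z in cm, then the turn, a rotation vector about the tool's x, y, z in rad, then the opening, from 0 (shut) to 1 (fully open). A call has 1 to 5 rows; each row shifts and turns the commanded pose from where the row before left it, along the tool's axes as they then stand; what a row does not reach is not made up. A row lasts 1/10 s, in which the tool goes at most 50 mm and 8.59 degrees, less where a joint would pass 70% of its speed; a pose out of reach is approached as far as the arm can. A call with a gripper value outside its range is refused whole. The fingers move at their own pace and stop on an object; "grip_force" is the grip in N (left out, the last holds). Time passes only in rows, so rows that do not move let the fingers close. It gives the time, the measured TCP pose, the force, the opening and the grip force at its end, in the units of the state.
- get_state(): the state, without advancing time (a new reading comes with each control period).
- capture(name): name is "scene" or "side" or "wrist"; returns (picture, depth): 384x512x3 uint8, red, green, blue; 384x512 float32, m along the optical axis (not along the pixel's ray), 0 where there is no reading.
- get_calibration(name): a dict with "camera_matrix" (3x3 intrinsics, pixels), "extrinsics" (4x4, takes a point from camera to world coordinates). Camera axes: x right, y up, looking along -z (the intrinsics and any distortion apply to the point x, -y, -z); pixel columns grow to the right and rows downward; lengths in m; the calibration is good to about 2 mm. A picture is of the moment at which its call begins: read the wrist's pose just before it. get_calibration takes no time and is no camera call; for the wrist camera it gives the pose at the moment of the call.
- sign_off(): hands the job in; it is judged then, once.
The state is a dict: "t": time; "q": joint angles; "joint_velocities": joint speeds; "effort": joint torques, N m; "tool_pos": TCP position; "orientation": TCP orientation; "ft_force": force on the tool from outside, world axes, zero at the start; "torque": the same for the moment, N m; "opening": finger opening in m; "finger_force": force on a finger pad.
Only numpy, scipy, OpenCV 4.12 (cv2) and the standard library are available. Lean on these libraries where they do the work, as an engineer would, in place of code of your own. Each camera call takes 0.05 s, during which the arm holds its last target. There are 200 camera calls.

## Working session

There is one attempt and no reset: what is moved stays moved. The work goes in short steps, Python scripts to look and compute and a tool call to move; the robot and the scene stay as the last step left them, time stands still between calls to the robot, and variables do not carry over. Pictures are saved under pics/ and viewed, at most 10 in all, crops included, and the job is handed in when it is done.

Besides the shell and the picture viewer there is one more tool, called as a command line: name --argument value ..., lists and objects as JSON in quotes. move_arm: Moves the arm, as the interface text tells. Its arguments: {"type":"object","properties":{"plan":{"type":"string"},"grip_force":{"type":"number"}},"required":["plan"]}

```bash
mkdir -p pics; ls
cat > h.py <<'E'
import numpy as np, cv2
from rig import get_state, capture, get_calibration, sign_off
def cloud(name):
    c=get_calibration(name); im,d=capture(name)
    K=np.array(c["camera_matrix"]);E=np.array(c["extrinsics"])
    v,u=np.mgrid[:384,:512]
    x=(u-K[0,2])/K[0,0]*d; y=(v-K[1,2])/K[1,1]*d
    P=np.stack([x,-y,-d],-1)@E[:3,:3].T+E[:3,3]
    P[d<=0]=np.nan
    return im,P
E
python3 - <<'E'
from h import *
for n in ["scene","side"]:
    im,P=cloud(n); np.savez(f"{n}.npz",im=im,P=P); cv2.imwrite(f"pics/{n}0.png",im[...,::-1])
    c=get_calibration(n); print(c)
E
```

```text
pics
{'camera_matrix': array([[461.78966761,   0.        , 254.53416081],
       [  0.        , 461.78966761, 181.61049152],
       [  0.        ,   0.        ,   1.        ]]), 'extrinsics': array([[-0.56617509, -0.64060142,  0.51872497,  1.38191013],
       [ 0.8242417 , -0.43353486,  0.36424325,  0.56328275],
       [-0.00844938,  0.63378021,  0.77346704,  1.44192803],
       [ 0.        ,  0.        ,  0.        ,  1.        ]])}
{'camera_matrix': array([[444.50820807,   0.        , 255.91978787],
       [  0.        , 444.50820807, 190.84976553],
       [  0.        ,   0.        ,   1.        ]]), 'extrinsics': array([[-0.82634875,  0.28799758, -0.48394745, -0.1679697 ],
       [-0.56300241, -0.40222949,  0.72196934,  1.01051181],
       [ 0.01326749,  0.86906204,  0.49452517,  0.88149398],
       [ 0.        ,  0.        ,  0.        ,  1.        ]])}
```

View pics/scene0.png

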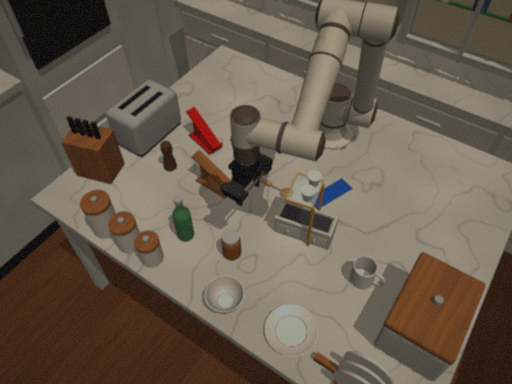

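View pics/side0.png

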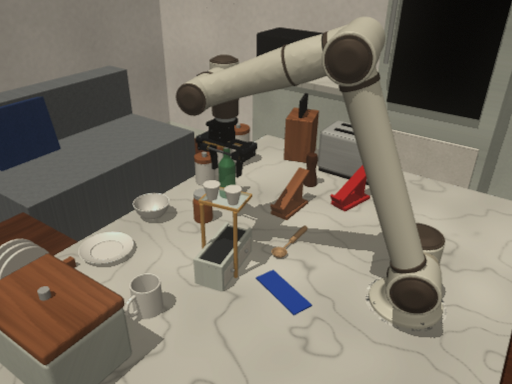

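The scene picture shows the chest with shelf at about (305,222), the easel at (212,178) and the red look-alike at (204,130). The jar is at (231,245), the oil at (183,220) and the blue decoy at (336,190). The side picture shows the chest at (225,250), with the dark slate in its channel, and the easel at (290,195). Next I fit the poses from depth.

Run:
```python
from h import *
def rect(Q):
    r=cv2.minAreaRect(Q[:,:2].astype(np.float32)*1000); return [np.round(a,1) for a in r]
for n,bc,be in [("scene",(265,195,345,250),(185,145,240,205)),("side",(190,205,262,292),(265,165,315,220))]:
    f=np.load(n+".npz");P=f["P"];im=f["im"].astype(int)
    def crop(b): s=np.s_[b[1]:b[3],b[0]:b[2]]; return P[s].reshape(-1,3),im[s].reshape(-1,3)
    Q,c=crop(bc)
    z=Q[:,2]; print(n,"z hist",np.histogram(z[np.isfinite(z)],np.arange(-.01,.13,.005))[0])
    rim=Q[(z>.086)&(z<.093)]; print("rim",len(rim),rect(rim),rim.mean(0))
    dark=(c.max(1)<75)&(z>.078)&(z<.092); D=Q[dark]; print("slate",len(D),rect(D),D.mean(0))
    top=Q[(z>.236)&(z<.242)]; print("shelf",len(top),rect(top) if len(top)>5 else 0)
    Q,c=crop(be); w=(c[:,0]-c[:,2]>30)&(Q[:,2]>.02)&(Q[:,2]<.16); W=Q[w]
    print("easel",len(W),np.nanmin(W,0),np.nanmax(W,0))
    big=cv2.resize(f["im"][bc[1]-60:bc[3]+10,be[0]-10 if n=="scene" else bc[0]-10:bc[2]+10] if n=="scene" else f["im"][150:300,180:330],None,fx=4,fy=4,interpolation=cv2.INTER_CUBIC)
    cv2.imwrite(f"pics/{n}_z.png",big[...,::-1]); print(big.shape)
```

```text
scene z hist [  39  521 1013  421   83   48   42   38   47   46   56   36   51   44
   70   50   52   82  303  569  272   37    4    8    4    6    7    6]
rim 667 [array([510.7, 172. ]), array([109.9, 209.1]), np.float64(13.6)] [0.50868857 0.17646835 0.08892446]
slate 628 [array([505.3, 168.2]), array([ 69.6, 179.3]), np.float64(10.2)] [0.50574006 0.16663427 0.08635834]
shelf 170 [array([545.8, 160. ]), array([58.3, 97.6]), np.float64(14.6)]
easel 577 [ 0.35862832 -0.38152732  0.02014822] [ 0.5527297  -0.17268391  0.14139566]
(500, 720, 3)
side z hist [   1  775 2211  170   89  101   90   82   94   86  104   98   88  105
  105   91   94   88  311  796  199   13   14    9    9   10   15   10]
rim 787 [array([511.6, 168.7]), array([113.6, 214.8]), np.float64(12.5)] [0.50815654 0.18962279 0.08850757]
slate 702 [array([510. , 168.4]), array([ 70. , 184.1]), np.float64(11.3)] [0.5091745  0.17849438 0.0860471 ]
shelf 87 [array([479.8, 182.1]), array([72.5, 27.7]), np.float64(10.8)]
easel 721 [ 0.49287042 -0.44217696  0.0207147 ] [ 0.56538415 -0.13230827  0.1358858 ]
(600, 600, 3)
```

Run:
```python
from h import *
c0=np.array([.511,.170]);th=np.radians(102.7)
def R2(t): return np.array([[np.cos(t),-np.sin(t)],[np.sin(t),np.cos(t)]])
for n in ["scene","side"]:
    f=np.load(n+".npz");P=f["P"].reshape(-1,3);im=f["im"].reshape(-1,3).astype(int)
    L=(P[:,:2]-c0)@R2(th)
    inb=(abs(L[:,0])<.125)&(abs(L[:,1])<.065)
    s=inb&(P[:,2]>.02)&(P[:,2]<.068)
    for nm,m,ax in [("y+",s&(L[:,1]>.035)&(abs(L[:,0])<.095),1),("y-",s&(L[:,1]<-.035)&(abs(L[:,0])<.095),1),("x-",s&(L[:,0]<-.09)&(abs(L[:,1])<.04),0),("x+",s&(L[:,0]>.09)&(abs(L[:,1])<.04),0)]:
        if m.sum()<20: continue
        A=L[m];p=np.polyfit(A[:,1-ax],A[:,ax],1)
        r=A[:,ax]-np.polyval(p,A[:,1-ax]);k=abs(r)<2*r.std()+1e-6;p=np.polyfit(A[k,1-ax],A[k,ax],1);print(n,nm,m.sum(),"slope %.4f off %.1f mm"%(p[0],p[1]*1e3),"std %.1f"%(r.std()*1e3))
    D=inb&(im.max(1)<75)&(P[:,2]>.078)&(P[:,2]<.092);A=L[D]
    print("slate L", np.round(np.percentile(A,[0.5,2,50,98,99.5],axis=0)*1e3,1).T.tolist(),"z",np.median(P[D,2]))
    zt=inb&(P[:,2]>.232)&(P[:,2]<.246);A=L[zt]
    if zt.sum()>20: print("shelf L",np.round(np.percentile(A,[1,50,99],axis=0)*1e3,1).T.tolist(),np.median(P[zt,2]))
    # easel
    w=(im[:,0]-im[:,2]>25)&(im[:,0]<1.9*im[:,1]+20)&(P[:,0]>.40)&(P[:,0]<.70)&(P[:,1]>-.40)&(P[:,1]<-.08)&(P[:,2]>.005)&(P[:,2]<.17)
    W=P[w];print(n,"easel",w.sum(),np.round(W.min(0),3),np.round(W.max(0),3))
    # board plane RANSAC
    rng=np.random.default_rng(0);best=0
    for _ in range(3000):
        a=W[rng.choice(len(W),3,False)];nn=np.cross(a[1]-a[0],a[2]-a[0]);nn/=np.linalg.norm(nn)+1e-12
        if nn[2]<0: nn=-nn
        if abs(nn[2]-np.cos(.489))>.04: continue
        k=abs((W-a[0])@nn)<.004
        if k.sum()>best: best=k.sum();bk=k
    if best:
        B=W[bk];m=B.mean(0);nn=np.linalg.svd(B-m)[2][2];nn*=np.sign(nn[2])
        print(" plane",best,m,nn,"angle",np.arccos(nn[2]),"yaw",np.arctan2(nn[1],nn[0]))
        y=np.arctan2(nn[1],nn[0]);ex=np.array([np.cos(y)*nn[2],np.sin(y)*nn[2],-np.hypot(*nn[:2])]);ey=np.cross(nn,ex)
        u=(B-m)@ex;v=(B-m)@ey
        rr=cv2.minAreaRect((np.c_[u,v]*1e3).astype(np.float32));print(" rect",rr)
        for lo,hi in [(-.09,-.05),(-.05,0),(0,.05),(.05,.09)]:
            k=(u>lo)&(u<hi); 
            if k.sum()>5: print("  v",np.round(np.percentile(v[k],[2,98])*1e3,1),k.sum())
        print(" u ext",np.percentile(u,[1,99]),"center3d", m+ex*np.mean(np.percentile(u,[1,99]))+ey*np.mean(np.percentile(v,[2,98])))
```

```text
scene y- 398 slope -0.0212 off -41.6 mm std 3.6
scene x- 23 slope -0.7070 off -124.0 mm std 4.2
scene x+ 24 slope 0.0598 off 105.0 mm std 3.1
slate L [[-88.1, -86.0, -8.0, 85.7, 87.6], [-26.0, -24.3, 6.3, 38.1, 41.5]] z 0.08655294532088309
shelf L [[-64.4, -30.6, 31.7], [-59.4, -12.8, 62.3]] 0.239791431100721
scene easel 1011 [ 0.4   -0.399  0.005] [ 0.699 -0.08   0.141]
 plane 321 [ 0.51670032 -0.24623999  0.09057884] [0.06636021 0.45825774 0.88633863] angle 0.4814192924212934 yaw 1.4269861882570798
 rect ((47.705955505371094, -25.451828002929688), (273.4993591308594, 297.96429443359375), 6.488190174102783)
  v [-27.4  15.6] 78
  v [-24.8  19.8] 85
  v [-20.6  23.8] 98
  v [-14.3  28.1] 39
 u ext [-0.08899053  0.18339547] center3d [ 0.4923066  -0.20043378  0.06872233]
side y+ 356 slope -0.0196 off 46.8 mm std 3.3
side x+ 321 slope 0.0163 off 103.3 mm std 1.6
slate L [[-90.1, -84.6, 13.9, 85.2, 88.7], [-32.1, -30.2, -0.9, 33.0, 35.3]] z 0.08601055949056607
shelf L [[-66.0, 8.7, 32.5], [-60.9, 10.4, 64.4]] 0.2388096850653011
side easel 1069 [ 0.4   -0.4    0.005] [ 0.683 -0.082  0.136]
 plane 437 [ 0.51599863 -0.24263204  0.08747321] [-0.02882332  0.46763177  0.88345331] angle 0.4876138994756152 yaw 1.6323552303662914
 rect ((35.38433074951172, 11.129905700683594), (272.19049072265625, 111.4293441772461), 19.26803970336914)
  v [-19.5  24.8] 88
  v [-22.9  21.9] 118
  v [-26.5  18.4] 109
  v [-29.2  12.7] 78
 u ext [-0.09480501  0.13649049] center3d [ 0.51546963 -0.22421612  0.07770798]
```

View pics/side_z.png

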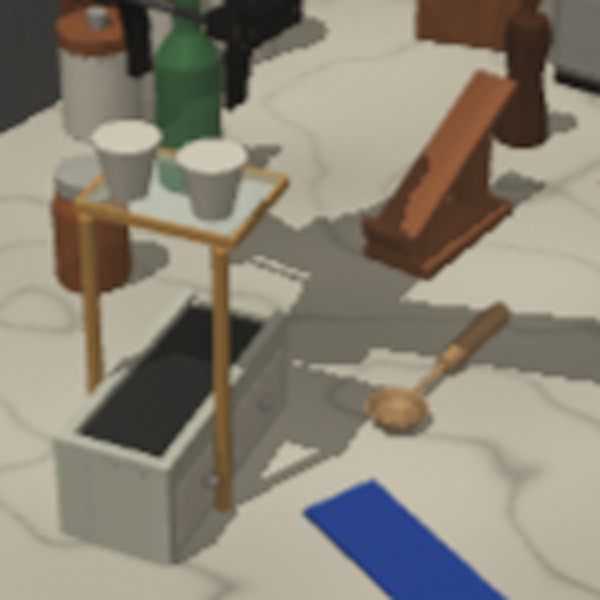

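View pics/scene_z.png

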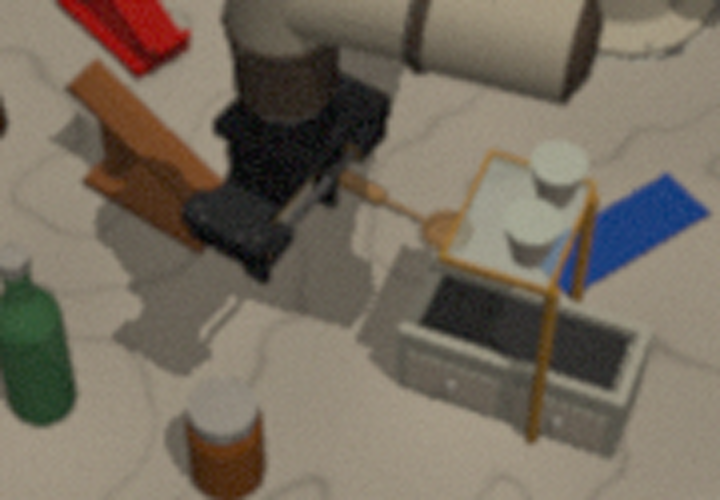

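The zoomed views show the dark slate lying just inside the channel's front edge, at (240,310) in the side crop. The easel's lip faces the chest, and the front between chest and easel is free apart from the spoon. Next I read the state, place the bystanders and plan the approach.

```bash
cat >> h.py <<'E'
from scipy.spatial.transform import Rotation as Ro
TH=1.773; C=np.array([.5088,.1690,0])
def chest(): 
    c,s=np.cos(TH),np.sin(TH); return np.array([[c,-s,0],[s,c,0],[0,0,1]])
EY=1.54; BM=np.array([.517,-.237,.085])
def easel():
    c,s=np.cos(EY),np.sin(EY); Z=np.array([[c,-s,0],[s,c,0],[0,0,1]]); return Z@Ro.from_rotvec([0,.489,0]).as_matrix()
def down(Rf,tilt=0,flip=1):
    """tool y || flip*frame y, tool z = -frame z, leaning tip towards +frame x by tilt"""
    z=Rf@np.array([np.sin(tilt),0,-np.cos(tilt)]); y=flip*Rf[:,1]; return np.c_[np.cross(y,z),y,z]
def rows(way,op,R0=None,p0=None,vmax=.045,amax=.14):
    s=get_state(); R=np.array(s["orientation"]) if R0 is None else R0; p=np.array(s["tool_pos"]) if p0 is None else p0
    for Rt,pt in way:
        w=Ro.from_matrix(R.T@Rt).as_rotvec(); n=max(1,int(np.ceil(max(np.linalg.norm(pt-p)/vmax,np.linalg.norm(w)/amax))))
        print("-- rows",n)
        for i in range(n):
            d=R.T@(pt-p)/(n-i)
            wi=w/n; print(" ".join("%.2f"%v for v in d*100)," ".join("%.3f"%v for v in wi),op,";")
            d=np.round(d,4); p=p+R@d; R=R@Ro.from_rotvec(np.round(wi,3)).as_matrix()
E
python3 - <<'E'
from h import *
s=get_state();print(s["t"],np.round(s["orientation"],3),s["tool_pos"],s["opening"],s["ft_force"])
f=np.load("scene.npz")
for n,(u,v) in dict(jar=(232,236),oil=(179,205),mill=(168,150),mug=(366,266),spoon=(285,190),red=(204,130)).items(): print(n,np.round(np.nanmedian(f["P"][v-2:v+3,u-2:u+3].reshape(-1,3),0),3))
Rc=chest(); 
for fl in (1,-1):
    R=down(Rc,np.radians(40),fl); print(fl,"angle from now",np.linalg.norm(Ro.from_matrix(np.array(s["orientation"]).T@R).as_rotvec()))
    R=down(easel(),0,fl);print(" easel",np.linalg.norm(Ro.from_matrix(np.array(s["orientation"]).T@R).as_rotvec()))
E
```

```text
0.1 [[-0.    -1.    -0.002]
 [-1.     0.    -0.   ]
 [ 0.     0.002 -1.   ]] [ 6.24471609e-01 -1.36570811e-05  2.21585549e-01] 0.08672220146046326 [ 0.08456729 -0.78623106 -0.0253815 ]
jar [0.729 0.009 0.112]
oil [ 0.775 -0.174  0.197]
mill [ 0.553 -0.434  0.117]
mug [0.531 0.427 0.032]
spoon [0.388 0.012 0.008]
red [ 0.354 -0.412  0.082]
1 angle from now 0.7256629559888751
 easel 0.4897756870050088
-1 angle from now 2.950819930150155
 easel 3.111402110626505
```

Run:
```python
from h import *
Rc=chest();R=down(Rc,.68)
rows([(R,C+Rc@[-.15,0,.17])],0)
```

```text
-- rows 6
-0.37 1.42 0.86 -0.011 -0.113 -0.033 0 ;
-0.31 1.40 0.92 -0.011 -0.113 -0.033 0 ;
-0.25 1.39 0.96 -0.011 -0.113 -0.033 0 ;
-0.19 1.37 1.01 -0.011 -0.113 -0.033 0 ;
-0.12 1.35 1.04 -0.011 -0.113 -0.033 0 ;
-0.04 1.33 1.05 -0.011 -0.113 -0.033 0 ;
```

move_arm --plan "-0.4 1.4 0.9 -0.011 -0.113 -0.033 0; -0.3 1.4 0.9 -0.011 -0.113 -0.033 0; -0.25 1.4 1 -0.011 -0.113 -0.033 0; -0.2 1.4 1 -0.011 -0.113 -0.033 0; -0.1 1.4 1 -0.011 -0.113 -0.033 0" --grip_force 10

```text
t: 0.6
tool_pos: [0.5527, 0.0187, 0.1795]
orientation: [[0.142, -0.985, -0.097], [-0.829, -0.172, 0.532], [-0.541, 0.005, -0.841]]
ft_force: [-0.1, -0.8, 0.1]
opening: 0.055
finger_force: 0.0
```

move_arm --plan "0 1.3 1 -0.011 -0.113 -0.033 0; 0 0 0 0 0 0 0; 0 0 0 0 0 0 0; 0 0 0 0 0 0 0; 0 0 0 0 0 0 0"

```text
t: 1.1
tool_pos: [0.5398, 0.0222, 0.1718]
orientation: [[0.163, -0.979, -0.124], [-0.761, -0.205, 0.615], [-0.627, -0.006, -0.779]]
ft_force: [-0.1, 0.5, -0.3]
opening: 0.0149
finger_force: 0.0
```

Run:
```python
from h import *
s=get_state(); Rc=chest(); print(s["t"],s["opening"],s["ft_force"],"tcp chest",np.round((np.array(s["tool_pos"])-C)@Rc*1e3,1),"rot",np.round(Ro.from_matrix(np.array(s["orientation"]).T@down(Rc,.68)).as_rotvec(),3))
im,P=cloud("wrist");np.savez("w1.npz",im=im,P=P);cv2.imwrite("pics/w1.png",im[...,::-1])
L=(P-C)@Rc
i=im.astype(int); d=(i.max(2)<75)&(L[...,2]>.078)&(L[...,2]<.092)&(abs(L[...,0])<.12)&(abs(L[...,1])<.045)
A=L[d]; print(d.sum()); 
if d.sum(): print(np.round(np.percentile(A,[.5,2,50,98,99.5],axis=0)*1e3,1).T)
```

```text
1.1 0.014936860148152074 [-0.09574693  0.46323178 -0.29663542] tcp chest [-150.    -0.9  171.8] rot [-0.002 -0.002  0.007]
2959
[[-92.1 -91.6 -53.4  29.2  33.6]
 [-27.6 -24.3   3.9  30.4  31.5]
 [ 82.9  83.8  85.1  85.9  86.1]]
```

View pics/w1.png

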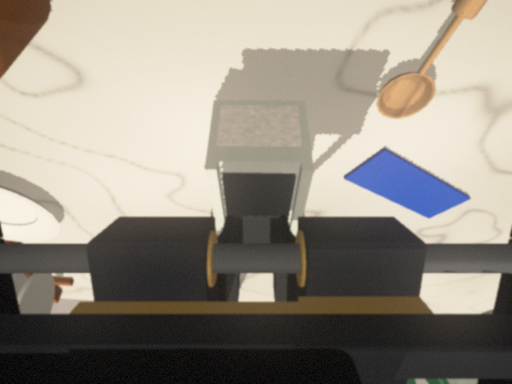

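The wrist view shows the chest front below the middle (260,140). The slate end lies just behind the edge at (260,175), and the blue decoy is at (405,182). I check the chest's front edge and centring from this near cloud.

Run:
```python
from h import *
f=np.load("w1.npz");P=f["P"];im=f["im"].astype(int);L=(P-C)@chest()
g=(abs(L[...,0])<.14)&(abs(L[...,1])<.07)
r=g&(L[...,2]>.086)&(L[...,2]<.093)&(im.min(2)>60); A=L[r]*1e3
print(r.sum(),np.round(np.percentile(A,[1,50,99],axis=0).T,1))
fr=g&(L[...,2]>.02)&(L[...,2]<.07)&(L[...,0]<-.08); A=L[fr]*1e3;p=np.polyfit(A[:,1],A[:,0],1)if fr.sum()else 0;print(fr.sum(),p,np.round(np.percentile(A[:,1],[1,99]),1))
d=g&(im.max(2)<75)&(L[...,2]>.078)&(L[...,2]<.092)
for lo in range(-92,-60,8):
    k=d&(L[...,0]*1e3>lo)&(L[...,0]*1e3<lo+8); y=L[k][:,1]*1e3; print(lo,k.sum(),np.round(np.percentile(y,[2,98]),1))
rs=r&(L[...,0]<-.06)
for sgn in(1,-1):
    y=L[rs&(sgn*L[...,1]>.03)]*1e3; print(sgn,len(y),np.round(np.percentile(y[:,1],[2,50,98]),1))
Rc=chest();R=down(Rc,.68)
rows([(R,C+Rc@[-.09,0,.125]),(R,C+Rc@[-.024,0,.099])],0)
```

```text
1434 [[-106.8  -69.7    2.2]
 [ -42.8  -32.9   46.7]
 [  86.1   89.    90. ]]
3995 [ 2.17033774e-03 -1.07408839e+02] [-42.1  46.2]
-92 379 [-15.5  30.7]
-84 282 [-16.5  30.9]
-76 293 [-19.9  30.8]
-68 284 [-21.9  30.7]
1 419 [37.  41.8 46.9]
-1 420 [-42.8 -37.7 -32.9]
-- rows 2
-0.87 0.04 3.70 -0.001 -0.001 0.003 0 ;
-0.86 0.04 3.71 -0.001 -0.001 0.003 0 ;
-- rows 2
-1.75 -0.00 3.09 0.000 0.000 0.000 0 ;
-1.74 -0.00 3.08 0.000 0.000 0.000 0 ;
```

```bash
sed -i 's/C=np.array(\[.5088,.1690,0\])/C=np.array([.5072,.1666,0])/' h.py
python3 - <<'E'
from h import *
Rc=chest();R=down(Rc,.68)
rows([(R,C+Rc@[-.095,0,.125]),(R,C+Rc@[-.026,0,.096])],0)
print("down 1mm tool",np.round(R.T@[0,0,-.1],3),"front 10mm tool",np.round(R.T@Rc@[-1,0,0],3))
E
```

```text
-- rows 2
-0.59 0.14 3.48 -0.001 -0.001 0.003 0 ;
-0.59 0.15 3.49 -0.001 -0.001 0.003 0 ;
-- rows 2
-1.77 -0.00 3.30 0.000 0.000 0.000 0 ;
-1.77 -0.01 3.29 0.000 0.000 0.000 0 ;
down 1mm tool [0.063 0.    0.078] front 10mm tool [ 0.778  0.    -0.629]
```

move_arm --plan "-0.6 0.15 3.5 0 0 0.003 0; -0.6 0.15 3.5 0 0 0.003 0; -1.8 0 3.3 0 0 0 0; -1.8 0 3.3 0 0 0 0; 0 0 0 0 0 0 0"

```text
t: 1.65
tool_pos: [0.5094, 0.145, 0.0943]
orientation: [[0.156, -0.979, -0.131], [-0.761, -0.203, 0.616], [-0.63, 0.003, -0.776]]
ft_force: [-0.5, -0.5, 0.8]
opening: 0.0008
finger_force: 0.0
```

move_arm --plan "0.06 0 0.08 0 0 0 0; 0.06 0 0.08 0 0 0 0; 0 0 0 0 0 0 0"

```text
t: 1.95
tool_pos: [0.5125, 0.1406, 0.0937]
orientation: [[0.155, -0.98, -0.123], [-0.762, -0.198, 0.616], [-0.628, -0.001, -0.778]]
ft_force: [0.2, 0.1, 0.4]
opening: 0.0005
finger_force: 0.0
```

```bash
cat > st.py <<'E'
from h import *
s=get_state();print(s["t"],"op",round(s["opening"],4),"F",np.round(s["ft_force"],1),"tcp chest mm",np.round((np.array(s["tool_pos"])-C)@chest()*1e3,1))
E
python3 st.py
```

```text
1.95 op 0.0005 F [0.2 0.1 0.4] tcp chest mm [-26.5   0.   93.7]
```

move_arm --plan "0.06 0 0.08 0 0 0 0; 0.06 0 0.08 0 0 0 0; 0 0 0 0 0 0 0"

```text
t: 2.25
tool_pos: [0.5124, 0.1408, 0.0916]
orientation: [[0.155, -0.98, -0.124], [-0.762, -0.198, 0.616], [-0.629, -0.001, -0.778]]
ft_force: [0.8, -1.0, 2.3]
opening: 0.0005
finger_force: 1.0
```

move_arm --plan "0.03 0 0.04 0 0 0 0; 0.03 0 0.04 0 0 0 0; 0 0 0 0 0 0 0"

```text
t: 2.55
tool_pos: [0.5124, 0.141, 0.0912]
orientation: [[0.156, -0.98, -0.124], [-0.762, -0.199, 0.616], [-0.629, -0.002, -0.778]]
ft_force: [0.2, -2.1, 5.9]
opening: 0.0008
finger_force: 3.0
```

move_arm --plan "0.47 0 -0.38 0 0 0 0; 0.47 0 -0.38 0 0 0 0; 0.47 0 -0.38 0 0 0 0; 0 0 0 0 0 0 0"

```text
t: 2.95
tool_pos: [0.5157, 0.1236, 0.0912]
orientation: [[0.155, -0.98, -0.125], [-0.761, -0.199, 0.618], [-0.63, -0.001, -0.777]]
ft_force: [-0.0, -0.3, 6.9]
opening: 0.0005
finger_force: 3.4
```

```bash
cat > sl.py <<'E'
from h import *
for n in ["scene","side"]:
    im,P=cloud(n);L=(P-C)@chest();i=im.astype(int)
    d=(i.max(2)<75)&(L[...,2]>.078)&(L[...,2]<.092)&(abs(L[...,0])<.19)&(abs(L[...,1])<.036)
    a=L[d]*1e3;print(n,d.sum(),np.round(np.percentile(a,[.5,2,98,99.5],axis=0).T,1).tolist())
    np.savez(n+"1.npz",im=im,P=P)
E
python3 st.py; python3 sl.py
```

```text
2.95 op 0.0005 F [-0.  -0.3  6.9] tcp chest mm [-43.8   0.3  91.2]
scene 468 [[-101.0, -87.3, 71.1, 73.5], [-29.5, -28.3, 31.5, 34.4], [79.9, 80.5, 91.4, 91.8]]
side 631 [[-100.5, -96.0, 74.2, 75.3], [-35.2, -34.2, 27.7, 30.5], [81.6, 82.5, 89.2, 90.0]]
```

move_arm --plan "0.47 0 -0.38 0 0 0 0; 0.47 0 -0.38 0 0 0 0; 0.47 0 -0.38 0 0 0 0; 0.47 0 -0.38 0 0 0 0"

```text
t: 3.45
tool_pos: [0.5203, 0.1006, 0.0913]
orientation: [[0.155, -0.98, -0.125], [-0.76, -0.199, 0.618], [-0.631, -0.001, -0.776]]
ft_force: [-0.2, 2.2, 6.7]
opening: 0.0008
finger_force: 3.0
```

move_arm --plan "0.47 0 -0.38 0 0 0 0; 0.47 0 -0.38 0 0 0 0; 0.47 0 -0.38 0 0 0 0; 0 0 0 0 0 0 0"

```text
t: 3.85
tool_pos: [0.5241, 0.0821, 0.0912]
orientation: [[0.155, -0.98, -0.125], [-0.761, -0.199, 0.617], [-0.63, -0.001, -0.777]]
ft_force: [-0.9, -0.4, 6.6]
opening: 0.0006
finger_force: 3.5
```

```bash
python3 st.py; python3 sl.py
```

```text
3.85 op 0.0006 F [-0.9 -0.4  6.6] tcp chest mm [-86.2   0.4  91.2]
scene 483 [[-132.9, -127.6, 27.2, 30.9], [-32.4, -30.7, 33.1, 35.6], [79.1, 80.5, 91.6, 91.9]]
side 555 [[-142.0, -138.3, 32.3, 33.7], [-34.7, -33.8, 28.1, 31.2], [81.7, 82.7, 89.9, 90.8]]
```

move_arm --plan "-0.63 0 -0.78 0 0 0 0; -1.94 0 1.57 0 0 0 0; 0.47 0 0.58 0 0 0 0; 0.1 0 0.12 0 0 0 0; 0 0 0 0 0 0 0"

```text
t: 4.45
tool_pos: [0.5187, 0.1066, 0.0915]
orientation: [[0.154, -0.98, -0.126], [-0.761, -0.199, 0.617], [-0.63, 0.001, -0.777]]
ft_force: [-0.1, 1.7, 2.7]
opening: 0.0004
finger_force: 1.6
```

move_arm --plan "0.03 0 0.04 0 0 0 0; 0.03 0 0.04 0 0 0 0; 0 0 0 0 0 0 0"

```text
t: 4.75
tool_pos: [0.5189, 0.1065, 0.0912]
orientation: [[0.155, -0.98, -0.125], [-0.761, -0.199, 0.617], [-0.63, -0.0, -0.777]]
ft_force: [-0.9, 1.6, 6.8]
opening: 0.0007
finger_force: 3.3
```

```bash
python3 st.py
```

```text
4.75 op 0.0007 F [-0.9  1.6  6.8] tcp chest mm [-61.2   0.6  91.2]
```

Pull 20 mm more, then lift away.

move_arm --plan "0.47 0 -0.38 0 0 0 0; 0.47 0 -0.38 0 0 0 0; 0.47 0 -0.38 0 0 0 0; 0.16 0 -0.12 0 0 0 0; 0 0 0 0 0 0 0"

```text
t: 5.25
tool_pos: [0.5235, 0.0865, 0.0912]
orientation: [[0.155, -0.98, -0.124], [-0.762, -0.198, 0.617], [-0.629, -0.001, -0.777]]
ft_force: [-0.2, 1.5, 6.8]
opening: 0.0007
finger_force: 3.4
```

move_arm --plan "-0.63 0 -0.78 0 0 0 0; -1 0 -3 0 0 0 0; 0 0 -5 0 0 0 1; 0 0 -3 0 0 0 1; 0 0 0 0 0 0 1"

```text
t: 5.75
tool_pos: [0.5377, 0.0235, 0.1955]
orientation: [[0.158, -0.981, -0.116], [-0.765, -0.196, 0.614], [-0.625, -0.008, -0.781]]
ft_force: [0.1, 0.5, -0.3]
opening: 0.0169
finger_force: 0.0
```

```bash
python3 st.py; python3 sl.py
python3 - <<'E'
from h import *
im,P=cloud("wrist");L=(P-C)@chest();np.savez("w2.npz",im=im,P=P);i=im.astype(int)
d=(i.max(2)<75)&(L[...,2]>.078)&(L[...,2]<.092)&(abs(L[...,0])<.19)&(abs(L[...,1])<.04)
a=L[d]*1e3;print(d.sum(),np.round(np.percentile(a,[.5,2,98,99.5],axis=0).T,1).tolist())
for lo in range(-180,-60,12):
    k=a[(a[:,0]>lo)&(a[:,0]<lo+12)]
    if len(k)>20: print(lo,len(k),np.round(np.percentile(k[:,1],[2,98]),1),np.round(np.median(k[:,2]),1))
cv2.imwrite("pics/w2.png",im[...,::-1])
E
```

```text
5.75 op 0.0169 F [ 0.1  0.5 -0.3] tcp chest mm [-146.3   -1.1  195.5]
scene 661 [[-164.1, -161.0, 8.0, 9.7], [-33.7, -32.2, 31.2, 34.3], [79.3, 79.8, 91.4, 91.8]]
side 570 [[-164.4, -160.9, 10.6, 12.1], [-34.6, -33.1, 27.9, 32.2], [80.9, 81.9, 89.8, 91.1]]
4057 [[-170.4, -169.8, -27.8, -24.9], [-24.1, -21.6, 28.4, 29.2], [82.5, 83.9, 86.0, 86.3]]
-180 126 [-7.  28.4] 83.8
-132 260 [-19.4  28.1] 85.2
-120 635 [-20.3  28.4] 85.2
-108 577 [-21.1  28.5] 85.1
-96 537 [-21.2  28.5] 85.1
-84 460 [-20.8  28.4] 85.1
-72 427 [-21.5  28.6] 85.1
```

View pics/w2.png

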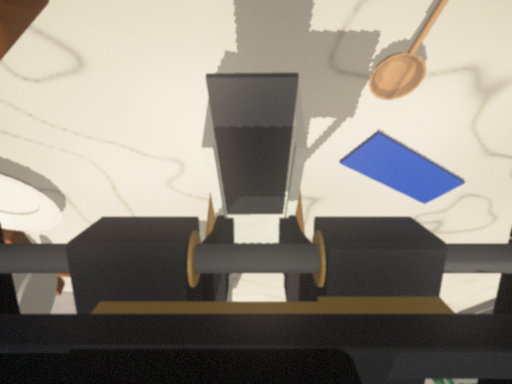

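The picture shows the slate lying flat, with its front end well past the edge: end at (253,73), chest edge at about (253,127). Measured, it is 65 mm out. Next comes the grip on its sides, at chest x = -126 mm with a slight tilt of 0.2.

Run:
```python
from h import *
Rc=chest();R=down(Rc,.2);off=R@[0,0,.019]
g=C+Rc@np.array([-.126,-.002,.0825])+off
rows([(R,g+[0,0,.085]),(R,g)],1)
```

```text
-- rows 4
0.27 -0.09 1.14 0.000 0.120 -0.001 1 ;
0.13 -0.09 1.17 0.000 0.120 -0.001 1 ;
-0.01 -0.08 1.17 0.000 0.120 -0.001 1 ;
-0.15 -0.09 1.17 0.000 0.120 -0.001 1 ;
-- rows 2
0.85 0.00 4.16 0.000 0.000 0.000 1 ;
0.84 0.00 4.17 0.000 0.000 0.000 1 ;
```

move_arm --plan "0.27 -0.09 1.1 0 0.12 0 1; 0.13 -0.09 1.2 0 0.12 0 1; 0 -0.09 1.2 0 0.12 0 1; -0.15 -0.09 1.2 0 0.12 0 1; 0 0 0 0 0 0 1"

```text
t: 6.4
tool_pos: [0.5312, 0.0506, 0.1465]
orientation: [[0.201, -0.979, -0.046], [-0.96, -0.206, 0.192], [-0.197, 0.006, -0.98]]
ft_force: [0.4, 0.2, -1.5]
opening: 0.0686
finger_force: 0.0
```

move_arm --plan "0 0 0 0 0 0 1; 0 0 0 0 0 0 1; 0 0 0 0 0 0 1; 0 0 0 0 0 0 1"

```text
t: 6.8
tool_pos: [0.535, 0.0464, 0.1492]
orientation: [[0.193, -0.98, -0.039], [-0.961, -0.197, 0.195], [-0.199, -0.0, -0.98]]
ft_force: [-0.4, 0.3, 0.9]
opening: 0.0863
finger_force: 0.0
```

```bash
python3 st.py;  python3 - <<'E'
from h import *
Rc=chest();R=down(Rc,.2);off=R@[0,0,.019]
g=C+Rc@np.array([-.126,-.002,.0825])+off
rows([(R,g)],1)
im,P=cloud("wrist");L=(P-C)@chest();i=im.astype(int)
d=(i.max(2)<85)&(L[...,2]>.078)&(L[...,2]<.092)&(L[...,0]>-.19)&(L[...,0]<-.1)&(abs(L[...,1])<.04)
a=L[d]*1e3;print(d.sum(),np.round(np.percentile(a,[.5,2,98,99.5],axis=0).T,1).tolist())
E
```

```text
6.8 op 0.0863 F [-0.4  0.3  0.9] tcp chest mm [-123.3   -3.1  149.2]
-- rows 2
0.79 0.06 4.19 -0.001 0.000 -0.002 1 ;
0.80 0.05 4.19 -0.001 0.000 -0.002 1 ;
3127 [[-170.1, -169.7, -100.7, -100.1], [-31.4, -30.1, 29.6, 30.2], [83.7, 84.0, 86.4, 86.7]]
```

move_arm --plan "0.4 0.07 2.1 0 0 0 1; 0.4 0.07 2.1 0 0 0 1; 0.4 0.06 2.1 0 0 0 1; 0.4 0.06 2.1 0 0 0 1; 0 0 0 0 0 0 1"

```text
t: 7.35
tool_pos: [0.5298, 0.047, 0.061]
orientation: [[0.192, -0.98, -0.046], [-0.961, -0.197, 0.194], [-0.199, 0.007, -0.98]]
ft_force: [0.3, 0.5, -0.3]
opening: 0.0873
finger_force: 0.0
```

```bash
python3 st.py
```

```text
7.35 op 0.0873 F [ 0.3  0.5 -0.3] tcp chest mm [-121.7    1.9   61. ]
```

Still settling; close.

move_arm --plan "0 0 0 0 0 0 1; 0 0 0 0 0 0 0.75; 0 0 0 0 0 0 0.7; 0 0 0 0 0 0 0.7; 0 0 0 0 0 0 0.5" --grip_force 10

```text
t: 7.85
tool_pos: [0.5322, 0.0479, 0.0643]
orientation: [[0.195, -0.98, -0.038], [-0.96, -0.199, 0.195], [-0.199, -0.001, -0.98]]
ft_force: [-0.2, -0.6, 1.3]
opening: 0.0637
finger_force: 10.0
```

```bash
python3 st.py
```

```text
7.85 op 0.0637 F [-0.2 -0.6  1.3] tcp chest mm [-121.3   -0.6   64.3]
```

move_arm --plan "0 0 0 0 0 0 0.5; 0 0 0 0 0 0 0.5; 0 0 0 0 0 0 0.5; 0 0 0 0 0 0 0.5" --grip_force 30

```text
t: 8.25
tool_pos: [0.5322, 0.0479, 0.0641]
orientation: [[0.195, -0.98, -0.039], [-0.96, -0.199, 0.195], [-0.199, -0.001, -0.98]]
ft_force: [-1.2, 0.4, 4.0]
opening: 0.0635
finger_force: 30.0
```

```bash
python3 st.py; python3 sl.py
```

```text
8.25 op 0.0635 F [-1.2  0.4  4. ] tcp chest mm [-121.3   -0.7   64.1]
scene 474 [[-132.6, -116.4, 8.8, 10.7], [-30.9, -29.9, 32.9, 34.5], [79.2, 80.2, 91.6, 91.9]]
side 550 [[-164.5, -159.9, 11.1, 12.3], [-35.5, -33.7, 31.1, 34.9], [81.2, 82.4, 90.2, 90.9]]
```

move_arm --plan "-0.1 0 -0.5 0 0 0 0.5; -0.2 0 -1 0 0 0 0.5; -0.2 0 -1 0 0 0 0.5; -0.2 0 -1 0 0 0 0.5; 0 0 0 0 0 0 0.5"

```text
t: 8.85
tool_pos: [0.533, 0.0479, 0.1014]
orientation: [[0.196, -0.98, -0.036], [-0.96, -0.199, 0.195], [-0.199, -0.004, -0.98]]
ft_force: [0.3, 0.7, -2.0]
opening: 0.0634
finger_force: 30.0
```

```bash
python3 st.py
python3 - <<'E'
from h import *
for n in ["side","wrist"]:
    im,P=cloud(n);L=(P-C)@chest();i=im.astype(int)
    d=(i.max(2)<75)&(L[...,2]>.09)&(L[...,2]<.135)&(L[...,0]>-.19)&(L[...,0]<.05)&(abs(L[...,1])<.028)
    a=L[d]*1e3
    for lo in range(-180,40,20):
        k=a[(a[:,0]>lo)&(a[:,0]<lo+20)]
        if len(k)>8: print(n,lo,len(k),np.round(np.median(k,0),1))
E
```

```text
8.85 op 0.0634 F [ 0.3  0.7 -2. ] tcp chest mm [-121.5   -1.5  101.4]
side -160 29 [-149.2    0.9  123.1]
side -140 39 [-128.8    6.   122.9]
side -120 50 [-109.3    8.   122.8]
side -100 52 [-89.2   9.  122.5]
side -80 52 [-69.3   8.2 122.2]
side -60 54 [-49.   -4.9 122.1]
side -40 56 [-29.5  -4.7 122.5]
side -20 64 [ -9.6  -4.8 121.8]
side 0 63 [  8.    2.  121.5]
wrist -180 2171 [-165.3    7.3  121.7]
wrist -160 3542 [-151.9    6.8  121.6]
wrist -140 1616 [-136.2    0.6  121.5]
wrist -120 1935 [-106.1    1.9  121.2]
wrist -100 888 [-96.9   0.3 121.1]
```

The slate is lifted level and firmly held. The arm is now clear of the easel, so I refine the easel's pose.

```bash
cat > ez.py <<'E'
from h import *
from scipy.optimize import minimize
allW=[]
for n in ["scene","side"]:
    im,P=cloud(n);np.savez(n+"2.npz",im=im,P=P);i=im.astype(int);P=P.reshape(-1,3);i=i.reshape(-1,3)
    E=easel();L=(P-BM)@E   # board frame
    w=(i[:,0]-i[:,2]>20)&(abs(L[:,0])<.115)&(abs(L[:,1])<.035)
    b=w&(abs(L[:,2])<.008)&(abs(L[:,0])<.085)
    B=L[b]
    pl=np.linalg.lstsq(np.c_[B[:,:2],np.ones(len(B))],B[:,2],rcond=None)[0]
    print(n,b.sum(),"plane dz/dx %.3f dz/dy %.3f z0 %.1fmm"%(pl[0],pl[1],pl[2]*1e3))
    mid=[];us=[]
    for lo in np.arange(-.09,.08,.02):
        k=B[(B[:,0]>lo)&(B[:,0]<lo+.02)]
        if len(k)>15: q=np.percentile(k[:,1],[3,97]);us.append(lo+.01);mid.append(q.mean());print("  u",round(lo*1e3+10),np.round(q*1e3,1))
    if len(us)>2: print("  mid fit slope,off",np.polyfit(us,mid,1))
    t=L[w&(abs(L[:,2])<.006)];print("  u ends",np.round(np.percentile(t[:,0],[.5,2,98,99.5])*1e3,1))
    l=L[w&(L[:,2]>.01)&(L[:,2]<.03)&(L[:,0]>.07)];print("  lip",len(l),np.round(np.percentile(l[:,0],[2,50,98])*1e3,1) if len(l) else 0, np.round(np.percentile(l[:,1],[2,98])*1e3,1) if len(l) else 0)
E
python3 ez.py
```

```text
scene 469 plane dz/dx -0.004 dz/dy -0.019 z0 -0.0mm
  u -80 [-20.4  24.7]
  u -60 [-20.1  24.1]
  u -40 [-20.4  22.9]
  u -20 [-19.9  23.2]
  u 0 [-20.7  22.3]
  u 20 [-21.3  21.3]
  u 40 [-21.4  21.7]
  u 60 [-22.3  23.5]
  u 80 [-22.7  19.8]
  mid fit slope,off [-0.01854258  0.00079201]
  u ends [-101.7  -99.4   88.7   91.5]
  lip 29 [ 93.9  97.1 102.3] [-20.1  20.3]
side 471 plane dz/dx -0.001 dz/dy 0.001 z0 -0.2mm
  u -80 [-24.7  20.9]
  u -60 [-23.6  20.2]
  u -40 [-24.6  20.3]
  u -20 [-23.9  19.6]
  u 0 [-22.4  20.7]
  u 20 [-21.8  20.3]
  u 40 [-24.4  19.7]
  u 60 [-22.6  19.5]
  u 80 [-23.7  18.1]
  mid fit slope,off [-0.00218994 -0.00180452]
  u ends [-102.6  -99.6  101.8  103.9]
  lip 47 [ 91.9  99.1 103.4] [-23.4  19.7]
```

```bash
sed -i 's/EY=1.54/EY=1.53/' h.py
cat >> h.py <<'E'
def tgt(u,v,h):
    "tool pose for slate at board frame (u,v,h)"
    Rc=chest(); R0=np.array([[0.195,-0.98,-0.039],[-0.96,-0.199,0.195],[-0.199,-0.001,-0.98]]); U,_,V=np.linalg.svd(R0);R0=U@V
    p0=np.array([.5322,.0479,.0641]); Rs=Rc; ps=C+Rc@np.array([-.080,-.0007,.080])
    Rst=R0.T@Rs; pst=R0.T@(ps-p0)
    E=easel(); R=E@Rst.T; return R, BM+E@np.array([u,v,h])-R@pst
E
python3 - <<'E'
from h import *
Rc=chest();s=get_state();p=np.array(s["tool_pos"]);R=np.array(s["orientation"])
a=p+Rc@[-.095,0,.012]; b=a+Rc@[-.03,0,.09]
h=tgt(.001,0,.06); print(h)
rows([(R,a),(R,b),h],.5)
E
```

```text
(array([[-0.04079533, -0.99911279, -0.01045858],
       [-0.95774896,  0.04208459, -0.28450977],
       [ 0.2846975 , -0.00158998, -0.95861609]]), array([ 0.51634614, -0.25184906,  0.14286338]))
-- rows 3
3.02 -0.01 -1.02 0.000 0.000 0.000 0.5 ;
3.03 -0.01 -1.02 0.000 0.000 0.000 0.5 ;
3.02 -0.00 -1.03 0.000 0.000 0.000 0.5 ;
-- rows 3
0.38 0.00 -3.14 0.000 0.000 0.000 0.5 ;
0.39 0.00 -3.14 0.000 0.000 0.000 0.5 ;
0.38 0.00 -3.13 0.000 0.000 0.000 0.5 ;
-- rows 5
3.48 1.49 0.48 -0.002 0.097 0.049 0.5 ;
3.48 1.32 0.82 -0.002 0.097 0.049 0.5 ;
3.45 1.14 1.16 -0.002 0.097 0.049 0.5 ;
3.37 0.98 1.50 -0.002 0.097 0.049 0.5 ;
3.25 0.81 1.82 -0.002 0.097 0.049 0.5 ;
```

move_arm --plan "1 0 -0.34 0 0 0 0.5; 2 0 -0.68 0 0 0 0.5; 2 0 -0.68 0 0 0 0.5; 2 0 -0.68 0 0 0 0.5; 2.1 0 -0.7 0 0 0 0.5"

```text
t: 9.55
tool_pos: [0.5507, -0.0471, 0.1112]
orientation: [[0.194, -0.98, -0.04], [-0.961, -0.199, 0.195], [-0.199, 0.001, -0.98]]
ft_force: [1.0, -0.6, -1.8]
opening: 0.063
finger_force: 30.0
```

move_arm --plan "0.4 0 -2 0 0 0 0.5; 0.4 0 -2.5 0 0 0 0.5; 0.4 0 -2.5 0 0 0 0.5; 0 0 -2.4 0 0 0 0.5; 0 0 0 0 0 0 0.5"

```text
t: 10.05
tool_pos: [0.5589, -0.0772, 0.2045]
orientation: [[0.195, -0.98, -0.032], [-0.961, -0.198, 0.194], [-0.196, -0.007, -0.981]]
ft_force: [-0.4, 0.2, -1.2]
opening: 0.0634
finger_force: 30.0
```

```bash
python3 st.py
python3 - <<'E'
from h import *
rows([tgt(.001,0,.06)],.5,vmax=.019)
E
```

```text
10.05 op 0.0634 F [-0.4  0.2 -1.2] tcp chest mm [-249.2   -1.7  204.5]
-- rows 11
1.56 0.70 0.25 -0.001 0.044 0.022 0.5 ;
1.56 0.66 0.32 -0.001 0.044 0.022 0.5 ;
1.56 0.63 0.39 -0.001 0.044 0.022 0.5 ;
1.56 0.59 0.46 -0.001 0.044 0.022 0.5 ;
1.55 0.56 0.53 -0.001 0.044 0.022 0.5 ;
1.53 0.52 0.60 -0.001 0.044 0.022 0.5 ;
1.52 0.49 0.67 -0.001 0.044 0.022 0.5 ;
1.49 0.46 0.74 -0.001 0.044 0.022 0.5 ;
1.47 0.42 0.80 -0.001 0.044 0.022 0.5 ;
1.44 0.39 0.87 -0.001 0.044 0.022 0.5 ;
1.42 0.36 0.93 -0.001 0.044 0.022 0.5 ;
```

move_arm --plan "1.56 0.7 0.25 0 0.044 0.022 0.5; 1.56 0.66 0.3 0 0.044 0.022 0.5; 1.56 0.63 0.4 0 0.044 0.022 0.5; 1.56 0.6 0.45 0 0.044 0.022 0.5; 1.55 0.56 0.55 0 0.044 0.022 0.5"

```text
t: 10.55
tool_pos: [0.5363, -0.1557, 0.1717]
orientation: [[0.09, -0.996, -0.01], [-0.996, -0.09, -0.023], [0.022, 0.012, -1.0]]
ft_force: [0.5, 1.0, -1.2]
opening: 0.0633
finger_force: 30.0
```

move_arm --plan "1.53 0.52 0.6 0 0.044 0.022 0.5; 1.5 0.5 0.67 0 0.044 0.022 0.5; 1.5 0.46 0.74 0 0.044 0.022 0.5; 1.47 0.42 0.8 0 0.044 0.022 0.5; 1.44 0.4 0.87 0 0.044 0.022 0.5"

```text
t: 11.05
tool_pos: [0.5168, -0.2347, 0.1434]
orientation: [[-0.019, -1.0, -0.002], [-0.971, 0.019, -0.24], [0.24, -0.002, -0.971]]
ft_force: [0.3, -0.3, -2.2]
opening: 0.0633
finger_force: 30.0
```

move_arm --plan "1.42 0.36 0.9 0 0.044 0.022 0.5; 0 0 0 0 0 0 0.5; 0 0 0 0 0 0 0.5"

```text
t: 11.35
tool_pos: [0.5134, -0.2499, 0.1388]
orientation: [[-0.04, -0.999, -0.003], [-0.959, 0.039, -0.28], [0.28, -0.008, -0.96]]
ft_force: [1.0, -0.3, -0.7]
opening: 0.0633
finger_force: 30.0
```

```bash
cat > sb.py <<'E'
from h import *
s=get_state();print(s["t"],"F",np.round(s["ft_force"],1),s["opening"])
for n in ["scene","side"]:
    im,P=cloud(n);np.savez(n+"3.npz",im=im,P=P);L=(P-BM)@easel();i=im.astype(int)
    d=(i.max(2)<85)&(L[...,2]>0.0)&(L[...,2]<.078)&(abs(L[...,0])<.12)&(abs(L[...,1])<.05)
    a=L[d]*1e3
    for lo in range(-120,120,20):
        k=a[(a[:,0]>lo)&(a[:,0]<lo+20)]
        if len(k)>8: print(n,lo,len(k),"z",np.round(np.percentile(k[:,2],[20,50,80]),1),"v",np.round(np.percentile(k[:,1],[2,98]),1))
    print(np.round(np.percentile(a[:,0],[.5,2,98,99.5]),1))
E
python3 sb.py
python3 - <<'E'
from h import *
rows([tgt(.001,0,.06)],.5,vmax=.019)
rows([tgt(.001,0,.012)],.5,vmax=.019)
E
```

```text
11.35 F [ 1.  -0.3 -0.7] 0.06330161019870502
scene -40 34 z [34.6 61.9 66.7] v [-25.   42.9]
scene -20 93 z [57.1 63.4 66.1] v [-25.7  30.3]
scene 0 98 z [55.6 61.7 65.6] v [-27.8  34.4]
scene 20 91 z [57.6 63.1 66.1] v [-27.8  32.4]
scene 40 97 z [58.  62.7 66.6] v [-27.8  33.3]
scene 60 86 z [58.6 62.1 65.5] v [-29.5  34.6]
scene 80 92 z [18.8 61.7 65. ] v [-28.9  31.7]
[-39.4 -28.7  96.8  99.5]
side -100 11 z [ 3.3 61.4 64.3] v [-34.   20.2]
side -80 16 z [60.2 64.5 66. ] v [-30.7  19.2]
side -60 75 z [59.1 63.9 66.4] v [-34.3  42.4]
side -40 126 z [57.3 63.3 67. ] v [-38.   40.1]
side -20 90 z [58.  61.8 64.9] v [-26.1  30.7]
side 0 86 z [60.2 63.1 65. ] v [-28.5  31. ]
side 20 95 z [58.6 62.9 65.9] v [-27.   30.1]
side 40 90 z [60.  63.2 65.2] v [-28.8  30.8]
side 60 103 z [25.7 62.6 65.2] v [-26.1  29.5]
side 80 91 z [17.6 62.2 65.1] v [-26.8  29.2]
side 100 19 z [ 3.9  7.2 11. ] v [-16.4  19. ]
[-83.  -74.8 101.  102.9]
-- rows 1
0.28 -0.19 -0.24 -0.010 0.004 0.000 0.5 ;
-- rows 3
0.42 -0.05 1.49 -0.003 0.001 0.000 0.5 ;
0.42 -0.05 1.49 -0.003 0.001 0.000 0.5 ;
0.42 -0.05 1.48 -0.003 0.001 0.000 0.5 ;
```

Run:
```python
from h import *
for n in ["scene","side"]:
    im,P=cloud(n);L=(P-BM)@easel();i=im.astype(int)
    d=(i.max(2)<95)&(L[...,2]>0.052)&(L[...,2]<.074)&(abs(L[...,0])<.14)&(abs(L[...,1])<.045)
    a=L[d]*1e3; print(n,np.round(np.percentile(a[:,0],[.5,2,98,99.5,100]),1)); k=a[a[:,0]>20]
    for lo in(0,20,40,60,80):
        k=a[(a[:,0]>lo)&(a[:,0]<lo+20)]; print(np.round([k[:,1].min(),*np.percentile(k[:,1],[2,98]),k[:,1].max(),np.median(k[:,2])],1))
rows([tgt(.001,0,.06)],.5,vmax=.019)
```

```text
scene [-39.1 -25.8  92.5  94.4  94.5]
[-30.7 -28.5  30.9  33.9  64.2]
[-30.6 -28.9  32.9  34.7  64.4]
[-30.  -28.   35.5  36.3  63.3]
[-32.5 -29.6  35.4  37.7  64.4]
[-31.3 -30.4  34.2  35.4  65. ]
side [-81.9 -73.4  93.5  95.5  96.4]
[-32.3 -28.3  31.7  32.4  64.5]
[-30.7 -28.5  29.2  30.9  63.4]
[-32.6 -30.5  29.6  31.9  63.2]
[-30.1 -27.5  29.6  30.   64.1]
[-32.7 -29.8  29.6  30.8  63.4]
-- rows 1
0.28 -0.18 -0.21 -0.010 0.004 0.000 0.5 ;
```

move_arm --plan "0.3 -0.15 -0.2 -0.01 0.004 0 0.5; 0.42 0 1.5 0 0 0 0.5; 0.42 0 1.5 0 0 0 0.5; 0.42 0 1.5 0 0 0 0.5; 0 0 0 0 0 0 0.5"

```text
t: 12.05
tool_pos: [0.5131, -0.2777, 0.1014]
orientation: [[-0.041, -0.999, -0.015], [-0.958, 0.044, -0.284], [0.285, 0.003, -0.959]]
ft_force: [0.2, -0.1, -1.9]
opening: 0.0632
finger_force: 30.0
```

move_arm --plan "0 0 0 0 0 0 0.5; 0 0 0 0 0 0 0.5"

```text
t: 12.25
tool_pos: [0.5152, -0.2771, 0.1038]
orientation: [[-0.041, -0.999, -0.01], [-0.958, 0.042, -0.285], [0.285, -0.002, -0.958]]
ft_force: [-0.7, -0.5, -1.5]
opening: 0.0635
finger_force: 30.0
```

Run:
```python
from h import *
s=get_state();print(s["t"],np.round(s["ft_force"],1))
for n in ["scene","side"]:
    im,P=cloud(n);L=(P-BM)@easel();i=im.astype(int)
    d=(i.max(2)<95)&(L[...,2]>0.008)&(L[...,2]<.03)&(abs(L[...,0])<.14)&(abs(L[...,1])<.045)&(i[...,0]-i[...,2]<15)
    a=L[d]*1e3; print(n,np.round(np.percentile(a[:,0],[.5,2,98,99.5,100]),1))
    for lo in(0,20,40,60,80):
        k=a[(a[:,0]>lo)&(a[:,0]<lo+20)]; print(np.round([*np.percentile(k[:,1],[2,98]),np.median(k[:,2])],1))
rows([tgt(.001,0,.012)],.5);print("to 0");rows([tgt(.001,0,0)],.5)
```

```text
12.25 [-0.7 -0.5 -1.5]
scene [-45.6 -34.   85.5  86.   88.7]
[-31.3  31.5  20.2]
[-31.1  30.5  19.8]
[-29.3  30.9  18.9]
[-32.1  29.9  20. ]
[-28.1  29.9  19.8]
side [-88.7 -81.4  85.8  88.7  89.4]
[-29.5  28.9  19. ]
[-31.   28.3  19. ]
[-31.   29.1  18.9]
[-31.2  27.6  19. ]
[-30.8  28.1  18.9]
-- rows 1
-0.34 -0.03 0.24 -0.001 -0.001 0.000 0.5 ;
to 0
-- rows 1
-0.11 -0.03 1.41 -0.001 -0.001 0.000 0.5 ;
```

move_arm --plan "-0.1 0 0.5 0 0 0 0.5; -0.07 0 0.6 0 0 0 0.5; 0.02 0 0.1 0 0 0 0.5; 0 0 0 0 0 0 0.5; 0 0 0 0 0 0 0.5"

```text
t: 12.85
tool_pos: [0.5144, -0.2796, 0.0912]
orientation: [[-0.041, -0.999, -0.011], [-0.958, 0.042, -0.285], [0.285, -0.001, -0.958]]
ft_force: [0.4, -2.8, 1.4]
opening: 0.0635
finger_force: 30.0
```

move_arm --plan "0.02 0 0.1 0 0 0 0.5; 0 0 0 0 0 0 0.5; 0 0 0 0 0 0 0.5"

```text
t: 13.15
tool_pos: [0.5144, -0.2799, 0.0903]
orientation: [[-0.041, -0.999, -0.011], [-0.958, 0.042, -0.285], [0.285, -0.001, -0.958]]
ft_force: [0.3, -4.5, 1.4]
opening: 0.0632
finger_force: 30.0
```

Run:
```python
from h import *
for n in ["scene","side"]:
    im,P=cloud(n);L=(P-BM)@easel();i=im.astype(int)
    d=(i.max(2)<95)&(L[...,2]>-.005)&(L[...,2]<.03)&(abs(L[...,0])<.14)&(abs(L[...,1])<.045)&(i[...,0]-i[...,2]<15)
    a=L[d]*1e3; print(n,np.round(np.percentile(a[:,0],[.5,2,98,99.5,100]),1))
    for lo in(-100,-80,0,20,40,60,80):
        k=a[(a[:,0]>lo)&(a[:,0]<lo+20)]
        if len(k)>6: print(lo,np.round([*np.percentile(k[:,1],[2,98]),np.median(k[:,2])],1))
rows([tgt(.001,0,0)],.5)
big=cv2.resize(np.load("side3.npz")["im"][:1,:1],None,fx=1,fy=1)
im,_=capture("side");cv2.imwrite("pics/s4.png",cv2.resize(im[130:250,220:370],None,fx=4,fy=4,interpolation=cv2.INTER_CUBIC)[...,::-1])
```

```text
scene [-42.9 -39.9  88.6  88.7  91.3]
0 [-26.8  32.1   6.7]
20 [-31.3  30.7   7.7]
40 [-30.2  32.5   8.9]
60 [-27.8  33.7   7.5]
80 [-28.6  34.1   8.3]
side [-85.2 -79.   82.6  86.6  90.5]
-100 [-25.6 -10.2   6.9]
-80 [-32.  -10.1   4.8]
0 [-30.4  29.2   7.3]
20 [-29.9  30.1   8. ]
40 [-30.4  28.3   7.3]
60 [-31.4  27.8   7.8]
80 [-28.3  29.1   7.7]
-- rows 1
-0.01 -0.08 0.04 0.000 -0.001 0.000 0.5 ;
```

View pics/s4.png

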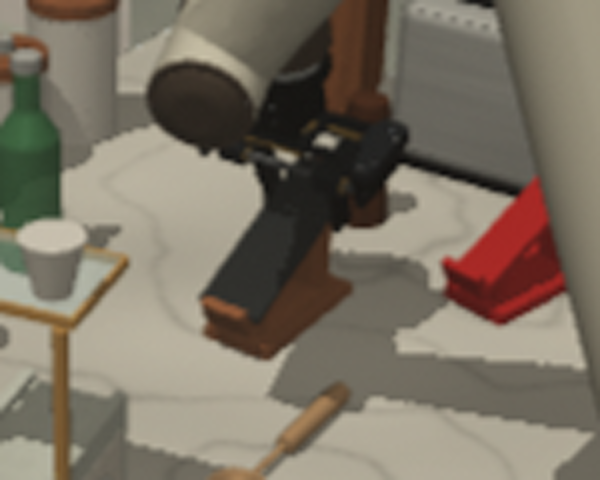

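The crop shows the slate just above the board along the slope, with its low end close behind the lip at (225,305). The sideways force suggests it already touches the lip, so I back off upslope by 2 mm and then go down.

move_arm --plan "0.2 0 -0.04 0 0 0 0.5; 0 0 0 0 0 0 0.5; 0 0 0 0 0 0 0.5"

```text
t: 13.6
tool_pos: [0.5136, -0.281, 0.0902]
orientation: [[-0.04, -0.999, -0.013], [-0.958, 0.042, -0.284], [0.284, 0.001, -0.959]]
ft_force: [-0.3, -0.0, -1.3]
opening: 0.0634
finger_force: 30.0
```

move_arm --plan "0.02 0 0.1 0 0 0 0.5; 0 0 0 0 0 0 0.5; 0 0 0 0 0 0 0.5"

```text
t: 13.9
tool_pos: [0.514, -0.2818, 0.0898]
orientation: [[-0.04, -0.999, -0.012], [-0.958, 0.042, -0.285], [0.285, -0.0, -0.959]]
ft_force: [0.5, 0.4, 0.6]
opening: 0.0632
finger_force: 30.0
```

move_arm --plan "0.02 0 0.1 0 0 0 0.5; 0 0 0 0 0 0 0.5; 0 0 0 0 0 0 0.5"

```text
t: 14.2
tool_pos: [0.5147, -0.2823, 0.0899]
orientation: [[-0.04, -0.999, -0.01], [-0.958, 0.041, -0.285], [0.285, -0.002, -0.958]]
ft_force: [-1.1, 5.4, 6.0]
opening: 0.0631
finger_force: 30.0
```

The slate rests on the board with about 7 N of normal force. I ease off and release.

move_arm --plan "-0.01 0 -0.06 0 0 0 0.5; 0 0 0 0 0 0 0.5; 0 0 0 0 0 0 0.5" --grip_force 6

```text
t: 14.5
tool_pos: [0.5143, -0.2822, 0.0897]
orientation: [[-0.041, -0.999, -0.011], [-0.958, 0.042, -0.285], [0.285, -0.001, -0.959]]
ft_force: [0.4, 1.3, 1.5]
opening: 0.0639
finger_force: 6.0
```

move_arm --plan "0 0 0 0 0 0 0.78; 0 0 0 0 0 0 0.85; 0 0 0 0 0 0 0.95; 0 0 0 0 0 0 1; 0 0 0 0 0 0 1"

```text
t: 15.0
tool_pos: [0.5139, -0.2823, 0.0896]
orientation: [[-0.041, -0.999, -0.012], [-0.958, 0.042, -0.285], [0.285, -0.0, -0.959]]
ft_force: [0.3, 0.0, -0.1]
opening: 0.085
finger_force: 0.0
```

```bash
cat > fin.py <<'E'
from h import *
s=get_state();print(s["t"],s["opening"],np.round(s["ft_force"],1))
for n in ["scene","side"]:
    im,P=cloud(n);L=(P-BM)@easel();i=im.astype(int)
    d=(i.max(2)<95)&(L[...,2]>-.005)&(L[...,2]<.03)&(abs(L[...,0])<.14)&(abs(L[...,1])<.045)&(i[...,0]-i[...,2]<15)
    a=L[d]*1e3; print(n,np.round(np.percentile(a[:,0],[.5,2,98,99.5,100]),1))
    for lo in range(-100,100,20):
        k=a[(a[:,0]>lo)&(a[:,0]<lo+20)]
        if len(k)>6: print(lo,np.round([*np.percentile(k[:,1],[2,98]),np.median(k[:,2])],1))
    cv2.imwrite(f"pics/fin_{n}.png",im[...,::-1])
E
python3 fin.py
```

```text
15.0 0.08500067603853596 [ 0.3  0.  -0.1]
scene [-43.3 -40.6  87.7  88.6  88.7]
-60 [-1.5 44.6  4.9]
-40 [-23.8  32.7   5.5]
-20 [-29.6  34.8   5.6]
0 [-29.3  32.7   5.3]
20 [-28.2  31.2   5.3]
40 [-29.7  31.    4.6]
60 [-28.8  31.5   5.7]
80 [-28.8  32.7   3.6]
side [-85.6 -80.8  82.3  86.7  90.8]
-100 [-28.5   2.3   4.4]
-80 [-27.8   5.2   3.5]
-60 [-44.6  35.8   4.9]
-40 [-32.5  37.1   4.5]
-20 [-29.6  28.7   4.4]
0 [-31.6  29.6   5.1]
20 [-28.9  30.1   5.3]
40 [-31.6  28.3   4.7]
60 [-29.   27.6   4.9]
80 [-26.4  27.6   5. ]
```

move_arm --plan "0 0 -1 0 0 0 1; 0 0 -2 0 0 0 1; 0 0 -3 0 0 0 1; 0 0 -4 0 0 0 1; 0 0 -4 0 0 0 1"

```text
t: 15.6
tool_pos: [0.5154, -0.2416, 0.2257]
orientation: [[-0.04, -0.999, -0.012], [-0.958, 0.042, -0.284], [0.285, -0.0, -0.959]]
ft_force: [1.3, -0.3, -0.5]
opening: 0.087
finger_force: 0.0
```

move_arm --plan "-4 0 -3 0 0 0 1; -4 0 -2 0 0 0 1; -4 0 0 0 0 0 1; -4 0 0 0 0 0 1; 0 0 0 0 0 0 1"

```text
t: 16.1
tool_pos: [0.5227, -0.0713, 0.2258]
orientation: [[-0.035, -0.999, -0.011], [-0.958, 0.037, -0.284], [0.285, 0.0, -0.959]]
ft_force: [0.7, -0.7, -0.2]
opening: 0.087
finger_force: 0.0
```

```bash
python3 fin.py; python3 -c "
import cv2,numpy as np
a=cv2.imread('pics/fin_scene.png')[110:250,160:300];b=cv2.imread('pics/fin_side.png')[120:260,220:360]
cv2.imwrite('pics/fin.png',cv2.resize(np.hstack([a,b]),None,fx=2.8,fy=2.8,interpolation=cv2.INTER_CUBIC))"
```

```text
16.1 0.08697978723195468 [ 0.7 -0.7 -0.2]
scene [-83.3 -80.9  85.9  88.6  88.7]
-100 [-27.8  29.1   5.8]
-80 [-28.9  28.4   5.7]
-60 [-31.   29.8   5. ]
-40 [-28.3  32.5   5.7]
-20 [-29.7  29.3   5.3]
0 [-29.9  31.2   5.6]
20 [-31.1  30.8   6.1]
40 [-26.4  30.8   6.2]
60 [-29.   30.2   5.5]
80 [-28.3  29.9   5.6]
side [-83.3 -80.3  82.7  86.7  93.8]
-100 [-27.3  25.5   4.6]
-80 [-29.5  29.6   5.1]
-60 [-29.5  29.8   5.1]
-40 [-29.3  29.6   4.5]
-20 [-28.8  28.8   4.2]
0 [-28.7  29.3   4.1]
20 [-28.8  28.6   5. ]
40 [-31.9  28.7   4.3]
60 [-31.9  28.3   5.2]
80 [-30.8  27.8   5.7]
```

View pics/fin.png

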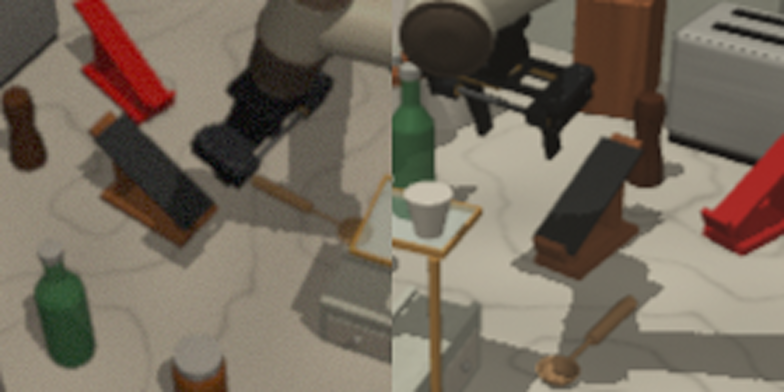

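The slate lies flat and centred on the easel. Its upper end is at u ≈ -84 mm, so its low end is against the lip at 95 mm, and the gripper is clear.

```bash
python3 -c "
from rig import sign_off; print(sign_off())"
```

```text
the job is handed in; nothing more can be done
None
```

The slate lies flat and centred on the easel, with its lower end against the lip. It was let go and the arm is clear, and the job was handed in at about 16 s of the 54 s allowed.

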